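# Tap the locking wedge home in a bench post foot

### The job

Lock the post foot: take the hand tamper and with it tap the wedge down by its head until the wedge will go no farther into its slot and sits hard on the seat inside; never drive it harder than 40 N and do not push it with the gripper itself. Then stand the tamper upright on its rubber pad again and let go, without shoving the screwdriver, power brick, wooden offcut or steel disc that lie around.

Things in the scene. Friction and masses are not known exactly. Their poses are not given: they have to be found in the camera images.
- foot: grey steel post foot bolted to the bench: base plate 100 x 165 mm (local x from -50 to 50, y from -45 to 120 mm), 8 mm thick; on it a slotted block 70 x 85 mm, top 75 mm above the bench, and beside it a perforated square post stub 44 x 44 mm, 120 mm high, its near face at local y = 50 mm. Origin on the bench under the middle of the wedge's tip; z up.
- slot (a point): centre of the slot's mouth in the top face of the block, 75 mm above the bench, 4 mm from the foot's origin towards local +y. The slot is 32 mm wide along the foot's x and runs straight down; its +y side is a sprung jaw that the wedge forces aside.
- wedge: steel wedge upright, point down, already started in the slot: shank 30 mm wide, 8 mm thick at the tip, taper 1 in 8, 66 mm long, under a flat square head 40 x 40 x 10 mm. Origin at the middle of the tip, x, y, z as the foot's. Tip 50 mm above the bench at the start. It grips by friction: some 5 to 20 N down on the head makes it slide, more when deeper; it stays where it is left.
- wedge_head (a point): centre of the flat top of the wedge's head, 76 mm above the tip (126 mm above the bench at the start). The wedge must go 21 to 35 mm down, an unseen amount that differs each time, before it stops dead on the seat; a gap of 6 to 20 mm is then left between head and block. More than 40 N on the head spoils the seat: slow strokes (20 to 30 mm/s) stay well below.
- seat (a joint): sprung seat hidden at the bottom of the slot, under the wedge's tip: 0 = free, 0.003 m = fully pressed against its hard stop by the wedge. Its spring is weak (about 1 N); the height of its stop differs each time.
- tamper: hand tamper standing upright on its pad: black round head 44 mm wide, 30 mm high, with a flat soft rubber face below that gives about 1 mm per 10 N; above it an upright round wooden handle 26 mm thick to 112 mm above the underside. 0.2 to 0.4 kg. Origin at the centre of its underside, z up along the handle.
- pad: black rubber pad 100 x 100 mm, 3 mm thick, fixed on the bench. Origin at the centre of its underside.
- adapter: bystander, to be left where it is: black power brick, 75 x 45 x 30 mm. Origin at the centre of its underside.
- driver: bystander, to be left where it is: screwdriver lying flat. Origin on its axis.
- offcut: bystander, to be left where it is: small wooden offcut, 90 x 40 x 20 mm. Origin at the centre of its underside.
- gauge: bystander, to be left where it is: steel disc, 52 mm wide, 18 mm high. Origin at the centre of its underside.
Not all that is in view belongs to the job. What is shaped like the tamper but purple is not meant. What is shaped like the wedge but turquoise is not meant.

How it is judged (in metres and radians):
On the way, in this order (a step that is already met when the one before it is completed fails the run):
1. the tamper is picked up off its pad (height (world z) of tamper above 0.05 m), for 0.1 s.
2. the wedge is driven fully home by the tamper, which is in the hand: the seat is pressed at least 2 mm (value of joint seat above 0.002 m and height (world z) of tamper above 0.05 m), for 0.2 s.
At the end, for the whole second after the job is handed in: The seat under the wedge is pressed by at least 2 mm of its 3 mm (the wedge has stopped), the wedge is at rest in the slot (tip within 6 mm of the slot's line), and the tamper stands upright (within 0.1 rad), at rest, on the pad, within 40 mm of its centre (value of joint seat above 0.002 m and horizontal distance between wedge and foot below 0.006 m and linear speed of wedge below 0.01 m/s and horizontal distance between tamper and pad below 0.04 m and angle between tamper's own z axis and vertical below 0.1 rad and height (world z) of tamper below 0.008 m and linear speed of tamper below 0.02 m/s); the robot touches nothing.
It fails at once if the wedge is driven with more than 40 N (contact force between tamper and wedge above 40 N).
It fails at once if the gripper or arm itself pushes the wedge (over 3 N) (contact force between any of the fingers, the arm and wedge above 3 N).
It fails at once if the tamper falls over (angle between tamper's own z axis and vertical above 0.8 rad).
It fails at once if a bystander is moved by more than 30 mm (distance of any of adapter, driver, offcut, gauge from where it was at the start of the episode above 0.03 m).
It also fails if it takes over 61 s, if anything falls off the work surface, if the arm or the gripper's body presses on something with over 40 N, if the wrist force passes 120 N, or if a joint passes its speed limit or range.

### The arm

A 6-joint arm with a two-finger parallel gripper is mounted at the origin on the work surface. World frame = base frame: x ahead of the robot, y to its left, z up, the work surface at z = 0. Lengths are in mm, angles in rad, forces in N, time in s.
With the tool pointing down it reaches from about 275 to 750 mm from the base axis. Payload 10.2 kg.
Tool frame: the origin (TCP) lies midway between the tips of the shut fingers; the grasp point (between the pads) lies 19 mm behind it (ctrl.tcp_to_grasp is the z of the grasp point in the tool frame, in mm); z points along the fingers, y is the direction in which the jaws open and shut (so a half turn about z gives the same grasp; the last joint's range is limited). The gripper opens to 85 mm and grips with 20 to 120 N. Pads are 22 mm wide; open, the fingers measure 114 mm over their backs; the gripper's body (76 mm by 85 mm) begins 54 mm behind the grasp point. The pads swing forward as they close: fully open they stand 13 mm farther back than shut.
Start: joints at [-1.438, 0.313, 1.498, -0, 1.331, -0.223], TCP at [182.866, -492.129, 193.494] pointing down, gripper open.
Joint ranges: [-2.94, 2.94], [-0.97, 2.17], [0.19, 2.56], [-1.23, 4.37], [0.02, 3.11], [-2.88, 2.88]. Speed limits (rad/s): [2.39, 2.39, 3.01, 3.14, 3.14, 3.14].

### API

Orientations are given as a unit quaternion [w, x, y, z].
In Python, from rig import sensors, capture, order, ctrl gives the robot as it stands. The module is installed in compiled form; this text tells all that it offers.
- The arm moves only by the tool play_rows, never from a script. Its argument "deltas" is a list of rows, each a list of 7 numbers: the shift along the world's x, y, z in units of 40 mm (1.0 is 40 mm), then the turn, a rotation vector about the world's x, y, z in units of 6 degrees (1.0 is 6 degrees), then the opening, from -1 (shut) to 1 (fully open). A call has 1 to 8 rows; each row shifts and turns the commanded pose from where the row before left it; what a row does not reach is not made up. A row lasts 1/12 s, in which the tool goes at most 41.7 mm and 7.16 degrees, less where a joint would pass 70% of its speed; a pose out of reach is approached as far as the arm can. A call is refused whole if a number of a shift passes 1 or a number of a turn 1, either way. A call with a gripper value outside its range is refused whole. The fingers move at their own pace and stop on an object; "squeeze" is the grip in N (left out, the last holds). Time passes only in rows, so rows that do not move let the fingers close. It gives the time, the measured TCP pose, the force and the opening at its end, in the units of the state.
- sensors.sense(): the state, without advancing time (a new reading comes with each control period).
- capture(name): name is "side" or "top" or "wrist"; returns a dict with "pixels" (480x640x3 uint8, red, green, blue), "z_map" (480x640 float32, mm along the optical axis (not along the pixel's ray), 0 where there is no reading), "fx", "fy", "cx", "cy" (pixels), "eye" and "rotation" of the camera in the world; the wrist camera has in their place "tool_from_camera" (4x4, takes a point from camera to tool coordinates, whose origin is the TCP and whose axes are the flange's). Camera axes: x right, y down, z forward; pixel columns grow to the right and rows downward; lengths in mm; the calibration is good to about 2 mm. A picture is of the moment at which its call begins: read the wrist's pose just before it.
- order.finish_job(): hands the job in, once; it reports no verdict.
The state is a dict: "time_s": time; "joints": joint angles; "dq": joint speeds; "tau": joint torques, N m; "eef_pos": TCP position; "ee_rot": TCP orientation; "force": force on the tool from outside, world axes, zero at the start; "wrist_torque": the same for the moment, N m; "grip_width": opening from 0.0 (shut) to 1.0 (fully open).
Only numpy, scipy, OpenCV 4.12 (cv2) and the standard library are available. Lean on these libraries where they do the work, as an engineer would, in place of code of your own. Each camera call takes 0.05 s, during which the arm holds its last target. There are 200 camera calls.

## Working session

There is one attempt and no reset: what is moved stays moved. The work goes in short steps, Python scripts to look and compute and a tool call to move; the robot and the scene stay as the last step left them, time stands still between calls to the robot, and variables do not carry over. Pictures are saved under pics/ and viewed, about 8 in all and at most 12, crops included, and the job is handed in when it is done.

Besides the shell and the picture viewer there is one more tool, called after ">>>" as a command line: name --pt "numbers of a row" for each row, then --argument value for the rest. play_rows: Moves the arm, as the interface text tells. Its arguments: {"type":"object","properties":{"deltas":{"type":"array","items":{"type":"array","items":{"type":"number"}}},"squeeze":{"type":"number"}},"required":["deltas"]}

```bash
mkdir -p pics
cat > h.py <<'E'
import numpy as np, cv2
from rig import sensors, capture, order, ctrl
from scipy.spatial.transform import Rotation as R
def rot(q): return R.from_quat([q[1],q[2],q[3],q[0]]).as_matrix()
def shot(name,fn=None):
    s=sensors.sense(); c=capture(name)
    if name=='wrist':
        T=np.eye(4); T[:3,:3]=rot(s['ee_rot']); T[:3,3]=s['eef_pos']
        M=T@np.array(c['tool_from_camera']); c['Rw']=M[:3,:3]; c['o']=M[:3,3]
    else:
        r=np.array(c['rotation']); c['Rw']=r if r.shape==(3,3) else rot(r); c['o']=np.array(c['eye'])
    if fn: cv2.imwrite('pics/'+fn,c['pixels'][:,:,::-1])
    return c
def cloud(c):
    v,u=np.mgrid[:480,:640]; z=c['z_map'].astype(float)
    P=np.stack([(u-c['cx'])/c['fx']*z,(v-c['cy'])/c['fy']*z,z],-1)
    W=P@c['Rw'].T+c['o']; W[z==0]=np.nan; return W
def ray(c,u,v,h):
    d=c['Rw']@np.array([(u-c['cx'])/c['fx'],(v-c['cy'])/c['fy'],1]); return c['o']+d*(h-c['o'][2])/d[2]
E
python3 - <<'E'
from h import *
print(sensors.sense(), ctrl.tcp_to_grasp)
for n in('top','side'):
    c=shot(n,n+'1.png'); print(n,c['o'],c['Rw'].round(3).tolist(),c['fx'],np.nanmin(c['z_map']),c['z_map'].max())
E
```

```text
{'time_s': 0.0, 'joints': array([-1.43836514e+00,  3.13418100e-01,  1.49843047e+00, -2.27300624e-05,
        1.33098703e+00, -2.23415459e-01]), 'dq': array([ 0.00020171, -0.00101403,  0.0005754 , -0.00049451, -0.00174187,
        0.00199355]), 'tau': array([-7.34818695e-05, -4.12261999e+01, -2.59743887e+01, -1.98751104e-04,
        4.14281458e-03,  6.35452309e-06]), 'eef_pos': array([ 182.83587719, -491.8147565 ,  192.95391271]), 'ee_rot': array([-6.21331780e-04,  9.84212688e-01,  1.76988695e-01,  1.72356703e-05]), 'force': array([ 0.32589338,  0.27536833, -0.76102097]), 'wrist_torque': array([ 0.01533866,  0.00411949, -0.03139254]), 'grip_width': 0.9999362947924392} -18.700000000000003
top [ 452.53795498   23.49591356 1317.13949613] [[-0.03, -0.996, 0.086], [-1.0, 0.03, 0.004], [-0.006, -0.086, -0.996]] 563.5562880168746 0.0 2180.7034
side [ 411.13039926 -855.35453862 1231.98525564] [[0.989, -0.116, 0.088], [-0.145, -0.776, 0.614], [-0.003, -0.62, -0.784]] 571.4627333397945 0.0 3664.6846
```

View pics/top1.png

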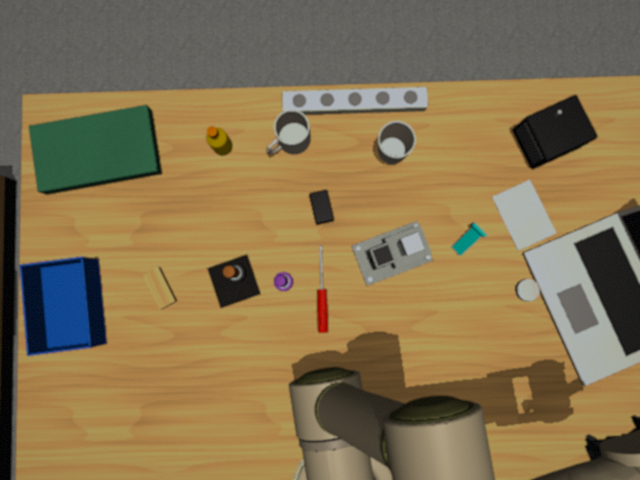

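View pics/side1.png

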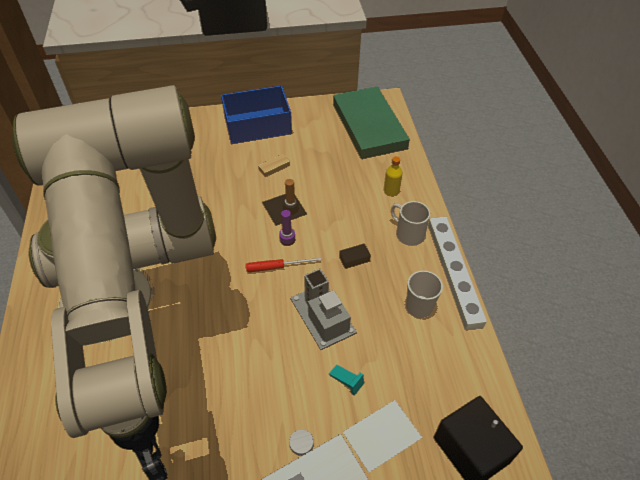

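Candidates for the tamper are the brown handle on the black pad at top (232,272) and the purple lookalike at (283,282). For the wedge they are the pale head on the grey foot at (412,244) and the turquoise one at (467,238). I choose the brown-handled tamper and the pale-headed wedge, and will measure both and check them in a close crop.

Run:
```python
from h import *
c=shot('top'); W=cloud(c); im=c['pixels']; cv2.imwrite('pics/crop.png',cv2.resize(im[215:320,200:460,::-1],None,fx=3,fy=3,interpolation=cv2.INTER_CUBIC))
s=shot('side'); Ws=cloud(s)
def box(n,W,u0,u1,v0,v1,zlo,zhi):
    P=W[v0:v1,u0:u1].reshape(-1,3); P=P[(P[:,2]>zlo)&(P[:,2]<zhi)]
    if len(P)==0: print(n,'none');return
    print(n,len(P),'med',np.median(P,0).round(1),'min',np.percentile(P,3,axis=0).round(1),'max',np.percentile(P,97,axis=0).round(1))
    return P
def rect(P,n):
    r=cv2.minAreaRect(P[:,:2].astype(np.float32)); print('   rect',n,np.round(r[0],1),np.round(r[1],1),round(r[2],1))
box('tamper top',W,205,262,250,310,100,130)
box('tamper hd',W,205,262,250,310,25,45)
P=box('wedge head top',W,350,440,220,285,122,135); rect(P,'wh')
P=box('post',W,350,440,220,285,112,122); 
P=box('block',W,350,440,220,285,65,85); rect(P,'blk')
P=box('plate',W,345,440,215,290,4,15); rect(P,'plate')
print('SIDE')
box('tamper handle',Ws,260,310,170,225,45,110); box('tamper top',Ws,260,310,170,225,108,130)
P=box('wh',Ws,290,360,265,345,122,135); rect(P,'wh')
P=box('plate',Ws,285,360,265,350,4,15); rect(P,'plate')
g=im.astype(int); m=(g.max(2)<60); m[:,:200]=0;m[:,265:]=0;m[:250]=0;m[310:]=0
k=max(cv2.findContours(m.astype(np.uint8),cv2.RETR_EXTERNAL,2)[0],key=cv2.contourArea)
q=cv2.boxPoints(cv2.minAreaRect(k)); pts=np.array([ray(c,*p,3) for p in q]); print('pad',pts.round(1).tolist(),pts.mean(0).round(1))
```

```text
tamper top 119 med [502.6 234.4 114.4] min [492.1 223.6 103.6] max [513.3 245.8 119.1]
tamper hd 151 med [498.4 226.4  33.8] min [483.1 215.   27.5] max [523.1 248.9  42.4]
wedge head top 254 med [ 539.9 -116.2  123.4] min [ 507.7 -176.6  122.1] max [565.9 -77.1 126.4]
   rect wh [ 537.6 -126.3] [ 43.  109.6] 17.7
post 539 med [ 537.2 -110.4  119.8] min [ 507.6 -176.   115.8] max [567.7 -73.1 121.9]
block 755 med [ 544.2 -149.4   75.3] min [ 508.6 -198.4   69.9] max [ 587.5 -106.7   79.7]
   rect blk [ 541.7 -134.5] [ 69.9 130. ] 19.2
plate 1623 med [523.3 -99.4   7.8] min [ 469.6 -217.2    4.1] max [612.5 -36.4  13.3]
   rect plate [ 540.7 -127.5] [220.  173.1] 88.2
SIDE
tamper handle 250 med [491.  222.4  88. ] min [465.6 113.5  47.2] max [511.3 236.5 109.1]
tamper top 114 med [489.2 218.9 112.9] min [468.  116.  108.6] max [509.4 242.5 117.1]
wh 124 med [ 537.3 -145.2  123.2] min [ 507.7 -178.2  122. ] max [562.9 -78.6 125.7]
   rect wh [ 535.7 -126.6] [ 42.2 107.6] 21.4
plate 852 med [ 506.7 -149.6    7.4] min [ 464.1 -214.2    4.2] max [619.5   8.4  13.7]
   rect plate [540.6 -99.2] [248.1 196.2] 81.5
pad [[515.8, 303.2, 3.0], [543.0, 213.0, 3.0], [452.7, 184.8, 3.0], [425.8, 274.5, 3.0]] [484.3 243.9   3. ]
```

View pics/crop.png

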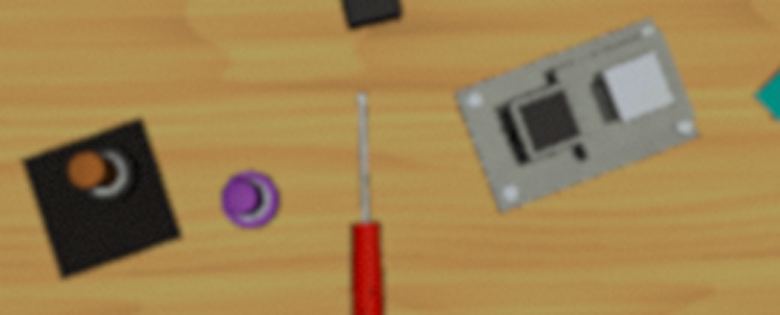

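The crop confirms the choice: the tamper's brown handle is at crop (88,170) on the black pad, with the purple lookalike apart at (250,198). The pale wedge head is at crop (638,87) on the grey foot beside the dark square post at (547,121). Next I refine both positions by colour and raycasting.

```bash
cat > wh.py <<'E'
from h import *
def wh(c,h,u0,u1,v0,v1,thr):
    g=c['pixels'].astype(int); m=(g.min(2)>thr)&(g.max(2)-g.min(2)<40); a=np.zeros_like(m); a[v0:v1,u0:u1]=m[v0:v1,u0:u1]
    k=max(cv2.findContours(a.astype(np.uint8),cv2.RETR_EXTERNAL,2)[0],key=cv2.contourArea)
    q=cv2.boxPoints(cv2.minAreaRect(k)); pts=np.array([ray(c,*p,h) for p in q])
    print('px',q.mean(0).round(1),'ctr',pts.mean(0).round(1),'sides',np.linalg.norm(pts[0]-pts[1]).round(1),np.linalg.norm(pts[1]-pts[2]).round(1),'ang',np.degrees(np.arctan2(*(pts[1]-pts[0])[1::-1])).round(1))
E
python3 - <<'E'
from wh import *
c=shot('top'); s=shot('side')
print(c['pixels'][244,412],c['pixels'][238,425],s['pixels'][304,331],s['pixels'][322,330])
for t in (150,170,190): wh(c,126,385,440,222,270,t)
for t in (150,165,180): wh(s,126,310,355,285,330,t)
# foot plate corner bolts in top
# tamper handle top via colour
for cc,b in ((c,(215,250,255,290)),(s,(275,305,170,215))):
    g=cc['pixels'].astype(int); u0,u1,v0,v1=b; 
    m=(g[...,0]-g[...,2]>40)&(g[...,0]<190); a=np.zeros(m.shape,np.uint8); a[v0:v1,u0:u1]=m[v0:v1,u0:u1]
    k=max(cv2.findContours(a,cv2.RETR_EXTERNAL,2)[0],key=cv2.contourArea); (u,v),r=cv2.minEnclosingCircle(k); print(u,v,r,cv2.boundingRect(k),ray(cc,u,v,115).round(1))
E
```

```text
[175 181 186] [151 135 110] [171 166 154] [131 131 119]
px [412.6 243.3] ctr [ 549.4 -157.6  126. ] sides 37.6 38.1 ang -69.9
px [412.6 243.5] ctr [ 549.  -157.5  126. ] sides 34.0 33.4 ang -69.9Traceback (most recent call last):
  File "<stdin>", line 4, in <module>
  File "wh.py", line 4, in wh
    k=max(cv2.findContours(a.astype(np.uint8),cv2.RETR_EXTERNAL,2)[0],key=cv2.contourArea)
ValueError: max() iterable argument is empty
```

>>> play_rows --pt "0.4 0.91 0.07 0 0 0 1" --pt "0.4 0.91 0.07 0 0 0 1" --pt "0.4 0.91 0.07 0 0 0 1" --pt "0.4 0.91 0.07 0 0 0 1" --pt "0.4 0.91 0.07 0 0 0 1" --pt "0.4 0.91 0.07 0 0 0 1" --pt "0.4 0.91 0.07 0 0 0 1" --pt "0.4 0.91 0.07 0 0 0 1"

```text
time_s: 0.97
eef_pos: [311.1, -199.1, 216.2]
ee_rot: [0.0, 0.984, 0.177, 0.0]
force: [0.8, -0.4, 0.3]
grip_width: 0.997
```

>>> play_rows --pt "0.4 0.91 0.07 0 0 0 1" --pt "0.4 0.91 0.07 0 0 0 1" --pt "0.4 0.91 0.07 0 0 0 1" --pt "0.4 0.91 0.07 0 0 0 1" --pt "0.4 0.91 0.07 0 0 0 1" --pt "0.4 0.91 0.07 0 0 0 1" --pt "0.4 0.91 0.07 0 0 0 1" --pt "0.4 0.91 0.07 0 0 0 1"

```text
time_s: 1.63
eef_pos: [439.2, 92.5, 238.6]
ee_rot: [0.0, 0.984, 0.177, 0.0]
force: [1.5, -2.6, 0.1]
grip_width: 0.999
```

>>> play_rows --pt "0.4 0.91 0.07 0 0 0 1" --pt "0.4 0.91 0.07 0 0 0 1" --pt "0.4 0.91 0.07 0 0 0 1" --pt "0.4 0.91 0.07 0 0 0 1" --pt "0 0 0 0 0 0 1" --pt "0 0 0 0 0 0 1" --pt "0 0 0 0 0 0 1"

```text
time_s: 2.22
eef_pos: [502.6, 235.5, 249.2]
ee_rot: [0.0, 0.984, 0.177, -0.0]
force: [-0.5, -0.1, 0.3]
grip_width: 1.004
```

Run:
```python
from h import *
s=sensors.sense(); print(s['eef_pos'],s['ee_rot'],s['joints'])
c=shot('wrist','w1.png'); W=cloud(c); print('cam',c['o'],c['Rw'].round(3).tolist())
for lo,hi in ((108,125),(28,40)):
    m=(abs(W[...,0]-502)<60)&(abs(W[...,1]-234)<60)&(W[...,2]>lo)&(W[...,2]<hi); P=W[m]; v,u=np.nonzero(m)
    if len(P): print(lo,len(P),np.median(P,0).round(1),P.min(0).round(1),P.max(0).round(1),u.min(),u.max(),v.min(),v.max())
```

```text
[502.60656081 235.51214025 249.20049413] [ 1.49433077e-04  9.84202500e-01  1.77045984e-01 -3.68696555e-04] [ 2.27244644e-01  3.48798898e-01  1.30410764e+00 -2.63064157e-04
  1.48943734e+00  1.44209401e+00]
cam [582.10591638 265.2586779  430.83665189] [[0.349, -0.885, -0.309], [-0.937, -0.33, -0.115], [-0.001, 0.33, -0.944]]
108 693 [503.4 237.1 115.9] [489.1 224.  108. ] [515.  249.4 118.4] 311 340 199 228
28 555 [512.2 243.1  34.1] [483.  214.9  28.1] [523.7 258.4  40. ] 305 346 174 208
```

View pics/w1.png

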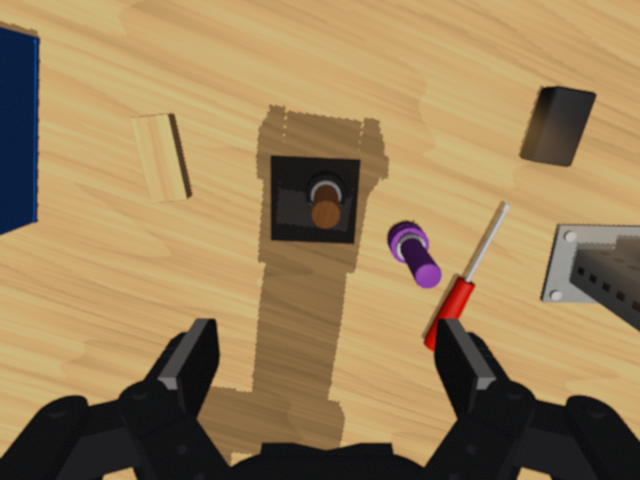

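Wrist view: the tamper handle is at (326,213) on the pad with the purple lookalike apart at (415,255). Its centre comes out at (503.4,237), the top at 116 and the head at 34, as they should be. I go down and grip the handle.

>>> play_rows --pt "0.02 0.035 -0.93 0 0 0 1" --pt "0 0 -0.93 0 0 0 1" --pt "0 0 -0.93 0 0 0 1" --pt "0 0 -0.93 0 0 0 1" --pt "0 0 -0.6 0 0 0 1" --pt "0 0 -0.33 0 0 0 1" --pt "0 0 0 0 0 0 1" --squeeze 60

```text
time_s: 2.85
eef_pos: [502.0, 235.7, 61.1]
ee_rot: [0.0, 0.984, 0.176, -0.003]
force: [-0.6, 0.1, 0.5]
grip_width: 1.002
```

>>> play_rows --pt "0 0 0 0 0 0 0.2" --pt "0 0 0 0 0 0 -0.2" --pt "0 0 0 0 0 0 -1" --pt "0 0 0 0 0 0 -1" --pt "0 0 0 0 0 0 -1" --pt "0 0 0 0 0 0 -1" --pt "0 0 0 0 0 0 -1" --pt "0 0 0 0 0 0 -1"

```text
time_s: 3.52
eef_pos: [504.1, 237.3, 64.1]
ee_rot: [0.0, 0.984, 0.177, 0.001]
force: [-0.6, -1.2, 6.1]
grip_width: 0.271
```

>>> play_rows --pt "0 0 0 0 0 0 -1" --pt "0 0 0 0 0 0 -1" --pt "0 0 0 0 0 0 -1"

```text
time_s: 3.77
eef_pos: [504.1, 237.3, 64.0]
ee_rot: [0.0, 0.984, 0.177, 0.001]
force: [-0.3, -0.9, 6.5]
grip_width: 0.274
```

>>> play_rows --pt "0 0 0.3 0 0 0 -1" --pt "0 0 0.6 0 0 0 -1" --pt "0 0 0.9 0 0 0 -1" --pt "0 0 0.9 0 0 0 -1" --pt "0 0 0.9 0 0 0 -1" --pt "0 0 0.7 0 0 0 -1" --pt "0 0 0.35 0 0 0 -1" --pt "0 0 0 0 0 0 -1"

```text
time_s: 4.43
eef_pos: [504.4, 237.6, 252.1]
ee_rot: [-0.0, 0.984, 0.177, 0.002]
force: [0.3, -0.2, -4.0]
grip_width: 0.275
```

Run:
```python
from h import *
s=sensors.sense(); print(s['eef_pos'],s['force'],s['grip_width'])
c=shot('side','s2.png'); W=cloud(c)
d=c['Rw'].T@(np.array(s['eef_pos'])-c['o']); u=int(c['cx']+c['fx']*d[0]/d[2]); v=int(c['cy']+c['fy']*d[1]/d[2]); print(u,v)
cv2.imwrite('pics/s2c.png',cv2.resize(c['pixels'][max(v-60,0):v+60,u-60:u+60,::-1],None,fx=4,fy=4,interpolation=2))
```

```text
[504.42843583 237.61676868 252.05652567] [ 0.32263091 -0.18115932 -4.02520621] 0.2750727635072806
288 142
```

View pics/s2c.png

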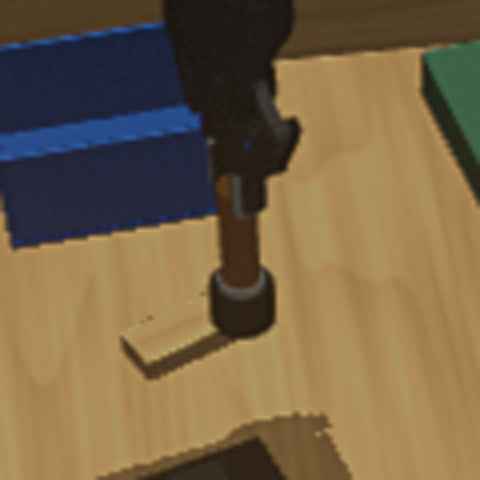

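The tamper is held upright (its head at crop (240,300)), well clear of the pad. Now I carry it over the wedge.

>>> play_rows --pt "0.05 -0.45 0 0 0 0 -1" --pt "0.1 -0.9 0 0 0 0 -1" --pt "0.1 -0.9 0 0 0 0 -1" --pt "0.1 -0.9 0 0 0 0 -1" --pt "0.1 -0.9 0 0 0 0 -1" --pt "0.1 -0.9 0 0 0 0 -1" --pt "0.1 -0.9 0 0 0 0 -1" --pt "0.1 -0.9 0 0 0 0 -1"

```text
time_s: 5.15
eef_pos: [532.7, -34.2, 246.9]
ee_rot: [-0.001, 0.984, 0.177, -0.002]
force: [0.1, 0.0, -4.0]
grip_width: 0.276
```

>>> play_rows --pt "0.1 -0.9 0 0 0 0 -1" --pt "0.1 -0.9 0 0 0 0 -1" --pt "0.1 -0.9 0 0 0 0 -1" --pt "0.08 -0.43 0 0 0 0 -1" --pt "0 0 0 0 0 0 -1" --pt "0 0 0 0 0 0 -1" --pt "0 0 0 0 0 0 -1"

```text
time_s: 5.73
eef_pos: [548.4, -156.9, 247.9]
ee_rot: [-0.001, 0.984, 0.177, -0.001]
force: [-1.4, 0.3, -2.6]
grip_width: 0.271
```

Run:
```python
from wh import *
s=sensors.sense(); print(s['eef_pos'],s['force'],s['grip_width'])
c=shot('wrist','w2.png'); W=cloud(c)
s2=shot('side'); Ws=cloud(s2)
d=s2['Rw'].T@(np.array([549,-158,126])-s2['o']); u=int(s2['cx']+s2['fx']*d[0]/d[2]); v=int(s2['cy']+s2['fy']*d[1]/d[2]); print(u,v)
a=s2['pixels'][v-75:v+75,u-75:u+75,::-1]; b=c['pixels'][:,:,::-1]
cv2.imwrite('pics/w2.png',np.hstack([cv2.resize(a,(400,400),interpolation=2),cv2.resize(b,(400,300))[[*range(300)]+[299]*100]]))
```

```text
[ 548.42148054 -156.93560091  247.93776039] [-1.4201593   0.31936617 -2.58011324] 0.2705031045117104
330 297
```

View pics/w2.png

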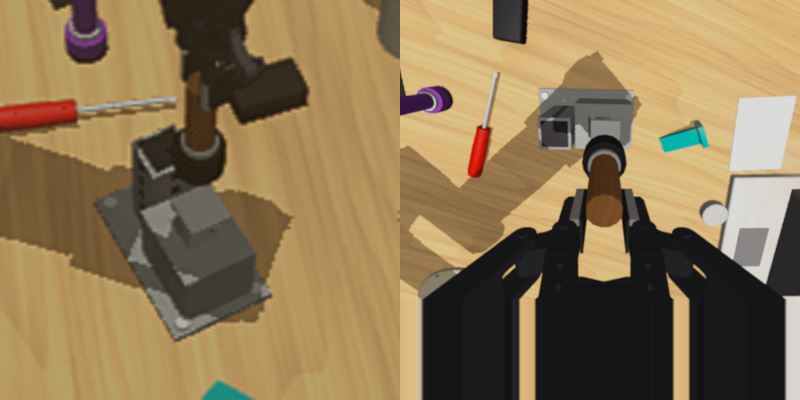

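Views: on the left the tamper hangs over the pale wedge head at (205,212), beside the post at (160,160). The wrist view on the right agrees, with the head at (604,128). I go down to just above the wedge.

>>> play_rows --pt "0.03 -0.01 -0.4 0 0 0 -1" --pt "0 0 -0.5 0 0 0 -1" --pt "0 0 -0.3 0 0 0 -1" --pt "0 0 -0.05 0 0 0 -1" --pt "0 0 0 0 0 0 -1" --pt "0 0 0 0 0 0 -1" --pt "0 0 0 0 0 0 -1"

```text
time_s: 6.42
eef_pos: [550.5, -158.3, 200.7]
ee_rot: [0.001, 0.984, 0.177, 0.001]
force: [0.1, 0.5, -3.5]
grip_width: 0.27
```

>>> play_rows --pt "0 0 -0.05 0 0 0 -1" --pt "0 0 -0.05 0 0 0 -1" --pt "0 0 -0.05 0 0 0 -1"

```text
time_s: 6.67
eef_pos: [550.1, -158.3, 193.6]
ee_rot: [0.0, 0.984, 0.177, 0.0]
force: [1.2, -0.0, -4.4]
grip_width: 0.273
```

>>> play_rows --pt "0 0 -0.05 0 0 0 -1" --pt "0 0 -0.05 0 0 0 -1" --pt "0 0 -0.05 0 0 0 -1"

```text
time_s: 6.92
eef_pos: [550.1, -158.3, 187.2]
ee_rot: [-0.0, 0.984, 0.177, -0.0]
force: [-0.2, 0.5, -2.3]
grip_width: 0.271
```

>>> play_rows --pt "0 0 -0.05 0 0 0 -1" --pt "0 0 -0.05 0 0 0 -1"

```text
time_s: 7.08
eef_pos: [550.0, -158.3, 183.3]
ee_rot: [-0.0, 0.984, 0.177, -0.0]
force: [-0.2, 0.2, -3.0]
grip_width: 0.272
```

>>> play_rows --pt "0 0 -0.05 0 0 0 -1" --pt "0 0 -0.05 0 0 0 -1"

```text
time_s: 7.25
eef_pos: [550.7, -158.4, 180.7]
ee_rot: [0.001, 0.984, 0.177, 0.001]
force: [-0.4, 1.8, 6.2]
grip_width: 0.271
```

>>> play_rows --pt "0 0 -0.05 0 0 0 -1" --pt "0 0 -0.05 0 0 0 -1"

```text
time_s: 7.42
eef_pos: [550.8, -158.4, 177.0]
ee_rot: [0.001, 0.984, 0.177, 0.001]
force: [-0.5, 2.1, 7.7]
grip_width: 0.269
```

>>> play_rows --pt "0 0 -0.05 0 0 0 -1" --pt "0 0 -0.05 0 0 0 -1" --pt "0 0 -0.05 0 0 0 -1"

```text
time_s: 7.67
eef_pos: [550.8, -158.4, 171.2]
ee_rot: [0.001, 0.984, 0.177, 0.001]
force: [-1.2, 1.0, 8.4]
grip_width: 0.27
```

>>> play_rows --pt "0 0 -0.05 0 0 0 -1" --pt "0 0 -0.05 0 0 0 -1"

```text
time_s: 7.83
eef_pos: [550.9, -158.4, 167.3]
ee_rot: [0.001, 0.984, 0.177, 0.002]
force: [-1.1, 1.7, 8.7]
grip_width: 0.271
```

>>> play_rows --pt "0 0 -0.05 0 0 0 -1" --pt "0 0 -0.05 0 0 0 -1"

```text
time_s: 8.0
eef_pos: [551.0, -158.4, 163.4]
ee_rot: [0.001, 0.984, 0.177, 0.002]
force: [-0.6, 2.3, 10.3]
grip_width: 0.27
```

>>> play_rows --pt "0 0 -0.03 0 0 0 -1" --pt "0 0 0 0 0 0 -1"

```text
time_s: 8.17
eef_pos: [550.9, -158.4, 162.0]
ee_rot: [0.001, 0.984, 0.177, 0.001]
force: [-0.9, 2.7, 9.1]
grip_width: 0.27
```

>>> play_rows --pt "0 0 -0.03 0 0 0 -1" --pt "0 0 0 0 0 0 -1"

```text
time_s: 8.33
eef_pos: [551.0, -158.4, 161.0]
ee_rot: [0.001, 0.984, 0.177, 0.002]
force: [-1.1, 1.4, 8.9]
grip_width: 0.273
```

>>> play_rows --pt "0 0 -0.02 0 0 0 -1" --pt "0 0 -0.02 0 0 0 -1" --pt "0 0 0 0 0 0 -1"

```text
time_s: 8.58
eef_pos: [551.1, -158.4, 159.6]
ee_rot: [0.001, 0.984, 0.177, 0.002]
force: [-0.8, 2.5, 11.2]
grip_width: 0.275
```

>>> play_rows --pt "0 0 -0.02 0 0 0 -1" --pt "0 0 -0.02 0 0 0 -1" --pt "0 0 0 0 0 0 -1"

```text
time_s: 8.83
eef_pos: [551.2, -158.4, 158.5]
ee_rot: [0.001, 0.984, 0.177, 0.002]
force: [-2.3, 1.9, 13.0]
grip_width: 0.274
```

>>> play_rows --pt "0 0 -0.02 0 0 0 -1" --pt "0 0 -0.01 0 0 0 -1" --pt "0 0 0 0 0 0 -1"

```text
time_s: 9.08
eef_pos: [551.5, -158.5, 158.0]
ee_rot: [0.001, 0.984, 0.177, 0.003]
force: [-2.4, 3.5, 16.2]
grip_width: 0.271
```

>>> play_rows --pt "0 0 -0.02 0 0 0 -1" --pt "0 0 0 0 0 0 -1" --pt "0 0 0 0 0 0 -1"

```text
time_s: 9.33
eef_pos: [551.6, -158.5, 157.7]
ee_rot: [0.002, 0.984, 0.177, 0.003]
force: [-2.3, 4.2, 19.5]
grip_width: 0.275
```

>>> play_rows --pt "0 0 -0.02 0 0 0 -1" --pt "0 0 0 0 0 0 -1" --pt "0 0 0 0 0 0 -1"

```text
time_s: 9.58
eef_pos: [551.8, -158.6, 157.4]
ee_rot: [0.002, 0.984, 0.177, 0.003]
force: [-2.8, 4.7, 22.5]
grip_width: 0.274
```

The force now rises about 3 N for each 0.3 mm the tool moves. That is just the rubber's own give, so the wedge has stopped dead. I lift off and check its height.

>>> play_rows --pt "0 0 0.05 0 0 0 -1" --pt "0 0 0.1 0 0 0 -1" --pt "0 0 0.3 0 0 0 -1" --pt "0 0 0.8 0 0 0 -1" --pt "0 0 0.8 0 0 0 -1" --pt "0 0 0.4 0 0 0 -1" --pt "0 0 0 0 0 0 -1" --pt "0 0 0 0 0 0 -1"

```text
time_s: 10.25
eef_pos: [550.0, -158.3, 250.5]
ee_rot: [-0.0, 0.984, 0.177, -0.0]
force: [0.1, 0.6, -4.8]
grip_width: 0.271
```

Run:
```python
from wh import *
s=sensors.sense(); print(s['eef_pos'],s['force'],s['grip_width'])
c=shot('wrist'); W=cloud(c); S=shot('side'); Ws=cloud(S)
f=np.array([-.342,.94]); x=np.array([.94,.342])
for n,V in (('w',W),('s',Ws)):
    P=V.reshape(-1,3); d=P[:,:2]-np.array([549.4,-157.6]); a=d@f; b=d@x
    k=(abs(a)<17)&(abs(b)<17)&(P[:,2]<130)&(P[:,2]>60); print(n,'head',k.sum(),np.percentile(P[k,2],[5,25,50,75,95]).round(1) if k.any() else '')
    k=(a<-28)&(a>-38)&(abs(b)<28)&(P[:,2]<130)&(P[:,2]>30); print(n,'block',k.sum(),np.percentile(P[k,2],[5,50,95]).round(1) if k.any() else '')
    k=(a>52)&(a<92)&(abs(b)<20)&(P[:,2]>100)&(P[:,2]<140); print(n,'post',k.sum(),np.percentile(P[k,2],[50,95]).round(1) if k.any() else '')
cv2.imwrite('pics/s3.png',np.hstack([cv2.resize(S['pixels'][222:372,255:405,::-1],(400,400),interpolation=2),cv2.resize(c['pixels'][80:280,220:420,::-1],(400,400),interpolation=2)]))
```

```text
[ 550.00699345 -158.33383835  250.47278846] [ 0.11200351  0.63542245 -4.78886603] 0.27110261086098925
w head 982 [ 98.2  98.9  99.4 100.  100.6]
w block 598 [75.2 76.4 77.5]
w post 2045 [122.1 123.4]
s head 207 [ 71.8  94.5  97.2  98.5 101.2]
s block 145 [36.5 72.1 77.1]
s post 172 [120.1 123.9]
```

View pics/s3.png

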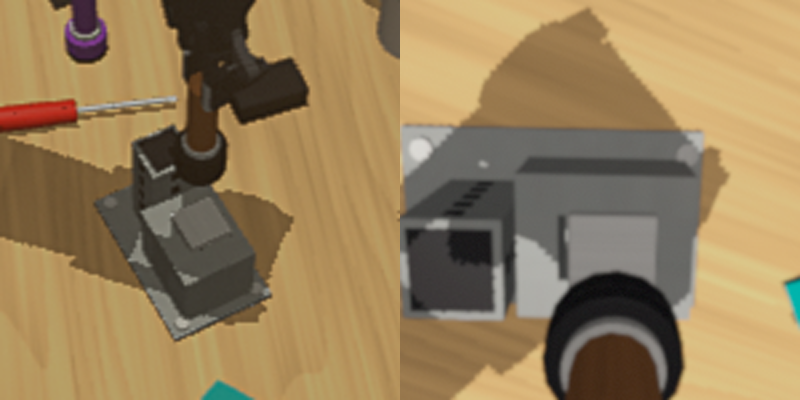

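Left view: the wedge head at (203,222) now sits low over the block. Depth puts it at about 98 mm, so it has travelled about 28 mm and the gap is about 13 mm, both inside the stated ranges. Time is plentiful, so one more gentle stroke will confirm it is on the stop.

>>> play_rows --pt "0 0 -0.4 0 0 0 -1" --pt "0 0 -0.7 0 0 0 -1" --pt "0 0 -0.6 0 0 0 -1" --pt "0 0 -0.3 0 0 0 -1" --pt "0 0 -0.1 0 0 0 -1" --pt "0 0 0 0 0 0 -1" --pt "0 0 0 0 0 0 -1" --pt "0 0 -0.05 0 0 0 -1"

```text
time_s: 11.02
eef_pos: [550.7, -158.6, 166.2]
ee_rot: [0.001, 0.984, 0.177, 0.001]
force: [0.4, 0.1, -3.2]
grip_width: 0.272
```

>>> play_rows --pt "0 0 -0.05 0 0 0 -1" --pt "0 0 -0.05 0 0 0 -1" --pt "0 0 -0.05 0 0 0 -1" --pt "0 0 0 0 0 0 -1" --pt "0 0 0 0 0 0 -1"

```text
time_s: 11.43
eef_pos: [550.3, -158.3, 159.7]
ee_rot: [0.0, 0.984, 0.177, 0.0]
force: [0.4, 1.4, 1.1]
grip_width: 0.271
```

>>> play_rows --pt "0 0 -0.05 0 0 0 -1" --pt "0 0 0 0 0 0 -1" --pt "0 0 0 0 0 0 -1" --pt "0 0 0 0 0 0 -1"

```text
time_s: 11.77
eef_pos: [550.7, -158.5, 158.8]
ee_rot: [0.001, 0.984, 0.177, 0.001]
force: [-0.5, 1.7, 9.4]
grip_width: 0.269
```

>>> play_rows --pt "0 0 -0.04 0 0 0 -1" --pt "0 0 0 0 0 0 -1" --pt "0 0 -0.03 0 0 0 -1" --pt "0 0 0 0 0 0 -1" --pt "0 0 0 0 0 0 -1"

```text
time_s: 12.18
eef_pos: [551.3, -158.6, 157.7]
ee_rot: [0.002, 0.984, 0.177, 0.002]
force: [-3.4, 2.9, 18.2]
grip_width: 0.277
```

>>> play_rows --pt "0 0 -0.03 0 0 0 -1" --pt "0 0 0 0 0 0 -1" --pt "0 0 0 0 0 0 -1" --pt "0 0 0 0 0 0 -1"

```text
time_s: 12.52
eef_pos: [551.6, -158.7, 157.1]
ee_rot: [0.002, 0.984, 0.177, 0.003]
force: [-3.4, 3.6, 23.3]
grip_width: 0.268
```

Same stop height under about 27 N, so the wedge is on its stop. Back to the pad.

>>> play_rows --pt "0 0 0.05 0 0 0 -1" --pt "0 0 0.1 0 0 0 -1" --pt "0 0 0.3 0 0 0 -1" --pt "0 0 0.8 0 0 0 -1" --pt "0 0 0.8 0 0 0 -1" --pt "0 0 0.4 0 0 0 -1" --pt "0 0 0 0 0 0 -1" --pt "-0.08 0.45 0 0 0 0 -1"

```text
time_s: 13.18
eef_pos: [546.9, -142.4, 250.0]
ee_rot: [0.0, 0.984, 0.176, -0.0]
force: [-0.2, -0.1, -4.6]
grip_width: 0.276
```

>>> play_rows --pt "-0.15 0.91 0 0 0 0 -1" --pt "-0.15 0.91 0 0 0 0 -1" --pt "-0.15 0.91 0 0 0 0 -1" --pt "-0.15 0.91 0 0 0 0 -1" --pt "-0.15 0.91 0 0 0 0 -1" --pt "-0.15 0.91 0 0 0 0 -1" --pt "-0.15 0.91 0 0 0 0 -1" --pt "-0.15 0.91 0 0 0 0 -1"

```text
time_s: 13.85
eef_pos: [497.6, 152.4, 249.1]
ee_rot: [-0.0, 0.984, 0.177, -0.002]
force: [0.8, -0.1, -4.2]
grip_width: 0.271
```

>>> play_rows --pt "-0.15 0.91 0 0 0 0 -1" --pt "-0.15 0.91 0 0 0 0 -1" --pt "-0.08 0.45 0 0 0 0 -1" --pt "0 0 -0.4 0 0 0 -1" --pt "0 0 -0.8 0 0 0 -1" --pt "0 0 -0.8 0 0 0 -1" --pt "0 0 -0.8 0 0 0 -1" --pt "0 0 -0.8 0 0 0 -1"

```text
time_s: 14.52
eef_pos: [482.3, 241.3, 103.8]
ee_rot: [0.0, 0.984, 0.177, -0.001]
force: [0.5, -0.1, -4.2]
grip_width: 0.272
```

>>> play_rows --pt "0 0 -0.5 0 0 0 -1" --pt "0 0 -0.2 0 0 0 -1" --pt "0 0 0 0 0 0 -1" --pt "0 0 0 0 0 0 -1" --pt "0 0 0 0 0 0 -1"

```text
time_s: 14.93
eef_pos: [484.4, 241.8, 80.3]
ee_rot: [-0.0, 0.984, 0.177, 0.001]
force: [-0.1, -0.4, -2.4]
grip_width: 0.269
```

Run:
```python
from h import *
s=sensors.sense(); print(s['eef_pos'],s['ee_rot'],s['force'],s['grip_width'])
c=shot('wrist'); S=shot('side')
d=S['Rw'].T@(np.array(s['eef_pos'])-S['o']); u=int(S['cx']+S['fx']*d[0]/d[2]); v=int(S['cy']+S['fy']*d[1]/d[2])
cv2.imwrite('pics/p.png',np.hstack([cv2.resize(S['pixels'][v-50:v+50,u-50:u+50,::-1],(400,400),interpolation=2),cv2.resize(c['pixels'][80:280,220:420,::-1],(400,400),interpolation=2)]))
```

```text
[484.43665883 241.83910154  80.31911987] [-6.86386147e-05  9.84221676e-01  1.76935980e-01  1.16065221e-03] [-0.08314443 -0.37455257 -2.39513797] 0.2690477940974562
```

View pics/p.png

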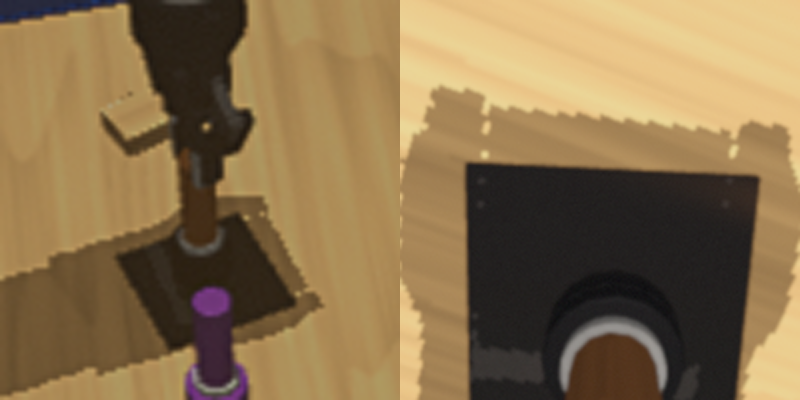

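The tamper is upright over the middle of the pad (left (200,240), right (612,320)). I lower it slowly until it touches.

>>> play_rows --pt "0 0 -0.12 0 0 0 -1" --pt "0 0 -0.1 0 0 0 -1" --pt "0 0 -0.05 0 0 0 -1" --pt "0 0 -0.04 0 0 0 -1" --pt "0 0 0 0 0 0 -1" --pt "0 0 0 0 0 0 -1" --pt "0 0 0 0 0 0 -1"

```text
time_s: 15.62
eef_pos: [483.8, 241.7, 66.8]
ee_rot: [-0.0, 0.984, 0.177, 0.0]
force: [0.2, 0.3, -2.9]
grip_width: 0.272
```

>>> play_rows --pt "0 0 -0.04 0 0 0 -1" --pt "0 0 0 0 0 0 -1" --pt "0 0 0 0 0 0 -1"

```text
time_s: 15.87
eef_pos: [483.7, 241.7, 65.1]
ee_rot: [-0.0, 0.984, 0.177, 0.0]
force: [0.2, 0.2, -3.5]
grip_width: 0.271
```

>>> play_rows --pt "0 0 -0.03 0 0 0 -1" --pt "0 0 0 0 0 0 -1" --pt "0 0 0 0 0 0 -1"

```text
time_s: 16.12
eef_pos: [484.0, 241.8, 64.4]
ee_rot: [-0.0, 0.984, 0.177, 0.001]
force: [-1.0, -0.3, 3.4]
grip_width: 0.275
```

>>> play_rows --pt "0 0 0 0 0 0 -0.3" --pt "0 0 0 0 0 0 -0.1" --pt "0 0 0 0 0 0 0.2" --pt "0 0 0 0 0 0 0.6" --pt "0 0 0 0 0 0 1" --pt "0 0 0 0 0 0 1" --pt "0 0 0 0 0 0 1" --pt "0 0 0 0 0 0 1"

```text
time_s: 16.78
eef_pos: [483.7, 241.7, 63.9]
ee_rot: [0.0, 0.984, 0.177, -0.0]
force: [-0.2, -0.1, -0.3]
grip_width: 1.0
```

>>> play_rows --pt "0 0 0.2 0 0 0 1" --pt "0 0 0.5 0 0 0 1" --pt "0 0 0.9 0 0 0 1" --pt "0 0 0.9 0 0 0 1" --pt "0 0 0.9 0 0 0 1" --pt "0 0 0.9 0 0 0 1" --pt "0 0 0.5 0 0 0 1" --pt "0 0 0 0 0 0 1"

```text
time_s: 17.45
eef_pos: [485.0, 242.1, 261.4]
ee_rot: [-0.0, 0.984, 0.177, 0.005]
force: [-0.8, -0.0, 1.6]
grip_width: 0.999
```

Run:
```python
from h import *
s=sensors.sense(); print(s['time_s'],s['eef_pos'],s['force'],s['grip_width'])
c=shot('wrist','w9.png'); W=cloud(c); P=W.reshape(-1,3)
k=(abs(P[:,0]-484)<60)&(abs(P[:,1]-242)<60)
for lo,hi in ((108,125),(28,40)):
    Q=P[k&(P[:,2]>lo)&(P[:,2]<hi)]; print(lo,np.median(Q,0).round(1),Q.min(0).round(1),Q.max(0).round(1))
S=shot('side'); T=shot('top'); Q=cloud(S).reshape(-1,3)
k=(abs(Q[:,0]-549.4)<14)&(abs(Q[:,1]+157.6)<14)&(Q[:,2]>80)&(Q[:,2]<130); print('wedge head side',k.sum(),np.percentile(Q[k,2],[10,50,90]).round(1))
cv2.imwrite('pics/fin.png',np.hstack([cv2.resize(c['pixels'][:,:,::-1],(400,300)),cv2.resize(S['pixels'][:,:,::-1],(400,300))]))
```

```text
17.45 [485.04805518 242.1266754  261.42116053] [-0.75795622 -0.03585934  1.63932843] 0.9986794753938374
108 [482.8 241.8 115.7] [469.2 228.9 108.5] [494.2 254.1 118.2]
28 [491.7 247.5  34.1] [462.7 219.8  28. ] [503.2 263.   40. ]
wedge head side 124 [94.4 96.9 99.7]
```

View pics/fin.png

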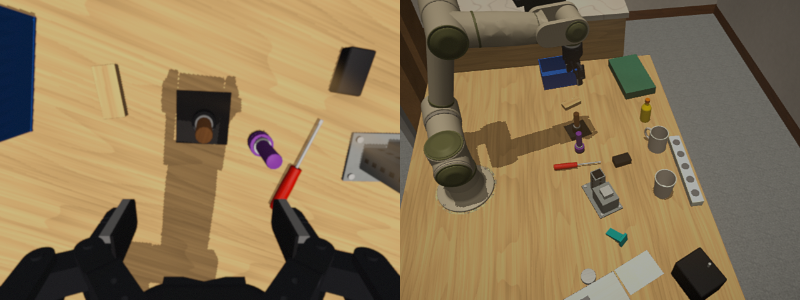

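The tamper stands upright on the pad at (483,242), top at 116 mm, about 2 mm from the pad's centre. The bystanders are where they were and the gripper is clear, so I hand in.

```bash
python3 -c "
from rig import order; print(order.finish_job())"
```

```text
the job is handed in; nothing more can be done
None
```

The wedge is driven down onto its stop, the tamper stands on its pad again, and the job is handed in after about 17.5 s of the 61 s. I had no direct reading of the seat joint, so "fully home" rests on the force and height checks below.

- **Driving:** I picked up the brown-handled tamper and pushed the wedge down with it in slow strokes. The highest force I read was about 27 N, with the tamper's weight taken out. Those readings come only at the end of each move.
- **Wedge on its stop:** near the end the force rose about 3 N per 0.3 mm, which matches the rubber face alone. A second stroke stopped at the same height to within 0.3 mm. The wedge head ended at about 98 mm, so it travelled about 28 mm and left a gap of about 13 mm.
- **Disagreements:** the first force rise came about 5 mm lower than the nominal head height of 126 mm. The side camera's depth for the head (96.9 mm) also differed from the wrist camera's (99.4 mm). Neither changes the conclusion, but the travel is only good to a few mm.
- **Tamper and bystanders:** the tamper is upright, about 2 mm from the pad's centre, with the gripper open and well above it. The bystanders look undisturbed in the final pictures. I did not measure their positions.

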